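# Start the tie-down screw in its threaded boss

### The arm

A 6-joint arm with a two-finger parallel gripper is mounted at the origin on a cart in front of the work surface, level with it; the furniture and walls round the work are solid. World frame = base frame: x ahead of the robot, y to its left, z up, the work surface at z = 0. Lengths are in m, angles in rad, forces in N, time in s.
With the tool pointing down it reaches from about 0.15 to 0.775 m from the base axis. Payload 6.1 kg.
Tool frame: the origin (TCP) lies midway between the tips of the shut fingers; the grasp point (between the pads) lies 19 mm behind it (arm.tcp_to_grasp is the distance from the TCP to the grasp point, in m); z points along the fingers, y is the line along which they close (so a half turn about z gives the same grasp; the last joint's range is limited). The gripper opens to 85 mm and grips with 20 to 120 N. Pads are 22 mm wide; open, the fingers measure 114 mm over their backs; the gripper's body (76 mm by 85 mm) begins 54 mm behind the grasp point. The pads swing forward as they close: fully open they stand 13 mm farther back than shut.
Start: joints at [1.129, 0.126, -0.04, 1.405, 0, 1.571], TCP at [0.224, 0.475, 0.231] pointing down, gripper open.
Joint ranges: [-2.72, 2.72], [-0.95, 1.95], [-1.27, 1.35], [-1.78, 2.02], [-1.46, 1.47], [-3.14, 3.14]. Speed limits (rad/s): [2.39, 2.39, 3.01, 3.14, 3.14, 3.14].

### API

Orientations are given as a unit quaternion [w, x, y, z].
In Python, from workcell import arm gives the robot as it stands.
- The arm moves only by the shell command python3 -m inch 'ROWS' [FORCE]. ROWS is JSON, a list that holds one entry, the list of rows, each a list of 5 numbers: the gripper command: -1 is fully open, 1 is shut, values between are in proportion, then the shift along the tool's x, y, z in m, then the turn about the tool's z in degrees. In form: [[[gripper, tx, ty, tz, twist], ...]]. A call has 1 to 20 rows; each row shifts and turns the commanded pose from where the row before left it, along the tool's axes as they then stand; what a row does not reach is not made up. A row lasts 1/10 s, in which the tool goes at most 50 mm and 8.59 degrees, less where a joint would pass 70% of its speed; a pose out of reach is approached as far as the arm can. A call is refused whole if a number of a shift passes 0.05 or a number of a turn 8.59, either way. A call with a gripper value outside its range is refused whole. The fingers move at their own pace and stop on an object; FORCE is the grip in N (left out, the last holds). Time passes only in rows, so rows that do not move let the fingers close. It gives the time, the measured TCP pose, the force, the opening and the grip force at its end, in the units of the state.
- arm.state(): the state, without advancing time (a new reading comes with each control period).
- arm.camera(name): name is "scene" or "top"; returns a dict with "frame" (480x640x3 uint8, blue, green, red), "range_z" (480x640 float32, m along the optical axis (not along the pixel's ray), 0 where there is no reading), "intrinsics" (3x3 intrinsics, pixels), "R" (3x3) and "t" (3): a world point X has camera coordinates R X + t. Camera axes: x right, y down, z forward; pixel columns grow to the right and rows downward; lengths in m; the calibration is good to about 2 mm. A picture is of the moment at which its call begins.
- arm.hand_in(): hands the job in; it is judged then, once.
Trained networks look in the newest picture that a camera, given by its name, has taken for a name from the list of things; names that differ only in an ending like _2 or _b are one class to them, and where a whole thing is asked for, a point or a joint stands for the part that bears it (a point fixed in the world has none). Each returns a list of dicts, best first, with "conf" (0 to 1); they miss things now and then, are a little off and sometimes report something else, mostly with a low value. They report only what shows in the picture. A call takes as long as a camera call.
- arm.boxes_of(camera, thing): "box" ([centre column, centre row, width, height] in pixels, round what is visible of it).
- arm.masks_of(camera, thing): "region" (480x640 bool, what is visible of it) and "box" ([centre column, centre row, width, height] in pixels, round what is visible of it).
- arm.tip_of(camera, thing): "position" ([row, column] in pixels: a listed point, or the origin of a listed thing).
The state is a dict: "time_s": time; "qpos": joint angles; "joint_velocities": joint speeds; "joint_torque": joint torques, N m; "tcp_pos": TCP position; "tcp_rot": TCP orientation; "wrist_force": force on the tool from outside, world axes, zero at the start; "torque": the same for the moment, N m; "grip_width": finger opening in m; "gripper_force": force on a finger pad.
Only numpy, scipy, OpenCV 4.12 (cv2) and the standard library are available. Lean on these libraries where they do the work, as an engineer would, in place of code of your own. Each camera call takes 0.05 s, during which the arm holds its last target. There are 200 camera calls.

### The job

The knurled tie-down screw stands loose on the first thread of its boss. Start it cleanly: turn it backward (anticlockwise seen from above) until its thread drops into the start of the boss's thread, and only then turn it forward (clockwise) by one full turn. The job finishes while you are still holding the screw head between the fingers; leave the slide box, timer and forceps where they are.

Things in the scene. Friction and masses are not known exactly. Their poses are not given: they have to be found in the camera images.
- thumbscrew: Steel thumbscrew, upright in the boss. Origin: centre of its round knurled head (32 mm diameter, 26 mm tall), on the screw's axis, 86 mm above the worktop at the start; z up. Below: a 25 mm collar, then an 18.6 mm threaded shank. Take the head from above across its diameter. About 0.15 kg; turns with little friction (0.03 N m); it can be pulled up by only 4 mm.
- boss_mouth (a point): Centre of the boss's rim, on the screw's axis, 40 mm above the worktop and 46 mm below the centre of the head at the start. The boss is an aluminium cylinder of 41 mm diameter on a base plate 90 x 72 x 10 mm fixed to the worktop.
- screw_turn (a joint): Turn of the screw, rad; grows forward (clockwise from above). At the start 0.9 to 1.9. Between about -0.2 and 0.25 its thread lies over the start of the boss's thread and it falls in if the fingers let it (open them, or press it down); a stop ends the backward turn at -0.2. One turn forward of the drop is about 6.28; a stop at 7.28.
- screw_lift (a joint): Height of the screw, m: 0 as it rests loose on the first thread (start), about -0.0065 after the drop, then 6 mm lower for each turn forward, about -0.0125 after one turn. In the thread the screw has about 1.5 mm of play up and down.
- slide_box: Bystander: small card box for glass slides, 34 x 82 x 26 mm, loose; origin at the centre of its underside.
- timer: Bystander: flat laboratory timer with three buttons, 58 x 62 x 21 mm, loose; origin at the centre of its underside.
- forceps: Bystander: long steel forceps, 15 x 174 x 8 mm, lying flat, loose; origin at the centre of its underside, its length along its own y axis.

How it is judged:
On the way, in this order (a step that is already met when the one before it is completed fails the run):
1. the screw is turned backward and has dropped into the start of the thread (value of joint screw_lift below -0.0045 m and value of joint screw_turn below 0.6 rad), for 0.1 s.
2. the screw is turned forward into the thread, half a turn (value of joint screw_lift below -0.0065 m and value of joint screw_turn above 3 rad), for 0.1 s.
At the end, for the whole second after the job is handed in: The screw is in the thread, one turn (within 40 degrees) forward of the drop, at least 9.5 mm lower than at the start, at rest, and the fingers hold its head with more than 3 N (value of joint screw_turn between 5.58 and 6.98 rad and value of joint screw_lift below -0.0095 m and contact force between the fingers and thumbscrew above 3 N and velocity of joint screw_turn between -0.1 and 0.1 rad/s); the arm keeps its last pose, push and grip.
It fails at once if the screw is forced forward before it has dropped into the thread (value of joint screw_turn above 2.3 rad and value of joint screw_lift above -0.004 m).
It fails at once if a bystander is disturbed (moved more than 20 mm) (distance of any of slide_box, timer, forceps from where it was at the start of the episode above 0.02 m).
It also fails if it takes over 54 s, if anything falls off the work surface, if the arm or the gripper's body presses on something with over 40 N, if the wrist force passes 120 N, or if a joint passes its speed limit or range.

## Working session

There is one attempt and no reset: what is moved stays moved. The work goes in short steps, Python scripts to look and compute and a shell command to move; the robot and the scene stay as the last step left them, time stands still between calls to the robot, and variables do not carry over. Pictures are saved under pics/ and viewed, at most 10 in all, crops included, and the job is handed in when it is done.

```bash
mkdir -p pics; cat > h.py <<'E'
import numpy as np,cv2
from workcell import arm
def world(c,u,v,z=None,plane=None):
    K,R,t=c["intrinsics"],np.array(c["R"]),np.array(c["t"])
    r=R.T@(np.linalg.inv(K)@[u,v,1]); o=-R.T@t
    return o+r*((plane-o[2])/r[2] if plane is not None else z)
E
python3 - <<'E'
from h import *
for n in("scene","top"):
    c=arm.camera(n); f=c["frame"].copy()
    print(n,"cam",-np.array(c["R"]).T@c["t"])
    for th in("thumbscrew","slide_box","timer","forceps"):
        for d in arm.masks_of(n,th)[:2]:
            m=d["region"];P=[];vs,us=np.nonzero(m);zs=c["range_z"][vs,us];ok=zs>0
            P=np.array([world(c,u,v,z) for u,v,z in zip(us[ok],vs[ok],zs[ok])])
            print(th,d["conf"],np.round(d["box"]),np.percentile(P,[2,50,98],axis=0).round(3).tolist() if len(P) else None)
    for th,z in(("thumbscrew",.086),("boss_mouth",.04)):
        for d in arm.tip_of(n,th)[:2]:
            r,k=d["position"];print("tip",th,d["conf"],r,k,world(c,k,r,plane=z))
    cv2.imwrite(f"pics/{n}0.png",f)
s=arm.state();print(s["tcp_pos"],s["tcp_rot"],s["time_s"],s["grip_width"])
E
```

```text
scene cam [-0.0300302  -0.67076198  0.43218939]
thumbscrew 0.78 [287. 209.  19.  17.] [[0.478, -0.059, 0.074], [0.487, -0.052, 0.091], [0.503, -0.033, 0.1]]
slide_box 0.7 [421. 350.  74.  46.] [[0.4, -0.411, 0.002], [0.42, -0.375, 0.025], [0.451, -0.335, 0.028]]
timer 0.9 [260. 216.  35.  19.] [[0.516, 0.073, 0.0], [0.539, 0.098, 0.017], [0.576, 0.136, 0.02]]
tip thumbscrew 0.59 209.9 288.6 [ 0.49036371 -0.04941807  0.086     ]
tip boss_mouth 0.77 233.3 289.3 [ 0.49398964 -0.0456829   0.04      ]
top cam [ 0.36195968 -0.11417786  0.93273121]
thumbscrew 0.82 [266. 230.  21.  23.] [[0.478, -0.057, 0.037], [0.492, -0.043, 0.098], [0.508, -0.028, 0.102]]
slide_box 0.67 [452. 280.  52.  35.] [[0.403, -0.406, -0.0], [0.427, -0.365, 0.026], [0.451, -0.326, 0.029]]
timer 0.95 [182. 206.  40.  43.] [[0.517, 0.077, 0.009], [0.547, 0.108, 0.018], [0.579, 0.138, 0.022]]
timer 0.16 [263. 231.  23.  20.] [[0.478, -0.056, 0.081], [0.492, -0.043, 0.099], [0.507, -0.028, 0.102]]
forceps 0.64 [402. 299.  10.  69.] [[0.338, -0.29, -0.002], [0.374, -0.286, 0.005], [0.45, -0.279, 0.009]]
tip thumbscrew 0.6 230.1 263.9 [ 0.49471194 -0.04297418  0.086     ]
tip thumbscrew 0.53 281.3 403.9 [ 0.41794766 -0.2692469   0.086     ]
tip boss_mouth 0.84 235.0 265.5 [ 0.49360412 -0.04212409  0.04      ]
[0.22444834 0.47459859 0.23131449] [-1.06781012e-05  2.19098329e-01  9.75702783e-01  3.38601829e-05] 0.7 0.08542558182142214
```

```bash
python3 - <<'E'
import cv2,numpy as np
a=cv2.imread("pics/scene0.png");b=cv2.imread("pics/top0.png")
cv2.imwrite("pics/both.png",np.vstack([cv2.resize(a[130:330,100:500],(800,400))[:300],cv2.resize(b[120:320,100:500],(800,400))[100:400]]))
from h import *
c=arm.camera("top");Z=c["range_z"];P=[]
for v in range(210,250):
  for u in range(245,290):
    if Z[v,u]>0:
      p=world(c,u,v,Z[v,u])
      if p[2]>.09:P.append(p)
P=np.array(P);print(len(P),P.min(0),P.max(0),np.median(P,0),(P.min(0)+P.max(0))/2)
E
```

```text
324 [ 0.47782626 -0.05795309  0.09049501] [ 0.50919909 -0.02640891  0.10264477] [ 0.49290771 -0.04229949  0.09860244] [ 0.49351268 -0.042181    0.09656989]
```

View pics/both.png

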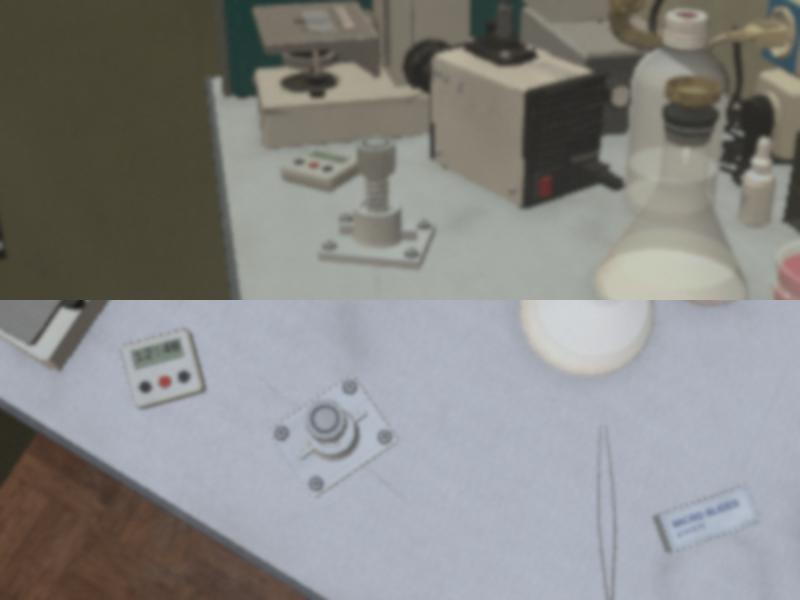

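The top view shows the screw head at (265,230), with the timer (181,206), forceps and slide box well clear of it. Next I check the height along the approach path.

```bash
python3 - <<'E'
from h import *
for n in("scene","top"):
    c=arm.camera(n);Z=c["range_z"];v,u=np.nonzero(Z>0);z=Z[v,u]
    X=(np.linalg.inv(c["intrinsics"])@np.array([u*z,v*z,z])).T
    W=(X-np.array(c["t"]))@np.array(c["R"])
    W=W[(W[:,2]>.12)&(W[:,0]>.0)&(W[:,0]<.75)&(abs(W[:,1])<.65)]
    k=np.floor(W[:,:2]/.1).astype(int)
    for q in np.unique(k,axis=0):
        s=(k==q).all(1)
        if s.sum()>5: print(n,(q*.1).round(1),W[s,2].max().round(2),s.sum())
E
```

```text
scene [ 0.  -0.1] 0.2 1921
scene [ 0.1 -0.1] 0.17 51
scene [0.2 0.4] 0.4 122
scene [0.2 0.5] 0.34 288
scene [0.2 0.6] 0.34 577
scene [0.3 0.5] 0.39 135
scene [0.3 0.6] 0.39 6180
scene [0.4 0.2] 0.4 1002
scene [0.4 0.3] 0.38 230
scene [0.4 0.5] 0.39 6695
scene [0.4 0.6] 0.39 154
scene [ 0.5 -0.3] 0.18 472
scene [0.5 0.1] 0.39 664
scene [0.5 0.2] 0.4 3211
scene [0.5 0.3] 0.4 419
scene [0.5 0.4] 0.37 1054
scene [0.5 0.5] 0.39 4585
scene [ 0.6 -0.3] 0.18 689
scene [ 0.6 -0.1] 0.17 685
scene [0.6 0. ] 0.17 327
scene [0.6 0.1] 0.4 5821
scene [0.6 0.2] 0.4 1520
scene [0.6 0.3] 0.4 2661
scene [0.6 0.4] 0.39 1980
scene [ 0.7 -0.3] 0.14 10
scene [ 0.7 -0.2] 0.23 1184
scene [ 0.7 -0.1] 0.2 266
scene [0.7 0. ] 0.3 16
scene [0.7 0.1] 0.39 3428
scene [0.7 0.2] 0.4 1140
top [ 0.5 -0.3] 0.18 209
top [0.5 0.1] 0.39 1612
top [0.5 0.2] 0.4 3632
top [0.5 0.3] 0.13 21
top [ 0.6 -0.7] 0.15 50
top [ 0.6 -0.6] 0.17 152
top [ 0.6 -0.3] 0.18 801
top [ 0.6 -0.1] 0.17 1769
top [0.6 0. ] 0.18 1131
top [0.6 0.1] 0.42 11564
top [0.6 0.2] 0.42 3291
top [0.6 0.3] 0.18 132
top [ 0.7 -0.7] 0.19 539
top [ 0.7 -0.6] 0.23 1450
top [ 0.7 -0.3] 0.14 36
top [ 0.7 -0.2] 0.23 1924
top [ 0.7 -0.1] 0.21 904
top [0.7 0. ] 0.3 517
top [0.7 0.1] 0.37 4938
top [0.7 0.2] 0.38 20
```

```bash
python3 -m inch '[[[-1,-0.023,-0.018,0,-4],[-1,-0.023,-0.018,0,0]]]'; python3 -c "
from workcell import arm;print(arm.state()['qpos'])"
```

```text
time_s: 1.05
tcp_pos: [0.2523, 0.423, 0.231]
tcp_rot: [-0.0, 0.183, 0.983, -0.0]
wrist_force: [0.6, -0.8, 1.2]
grip_width: 0.0851
gripper_force: 0.0
[ 1.03297300e+00  6.47896106e-02 -1.07899711e-01  1.39855441e+00
 -3.24430889e-05  1.40167976e+00]
```

```bash
python3 -m inch '[[[-1,-0.0115,-0.0203,0,0],[-1,-0.0115,-0.0203,0,0],[-1,-0.0115,-0.0203,0,0],[-1,-0.0115,-0.0203,0,0],[-1,-0.0115,-0.0203,0,0],[-1,-0.0115,-0.0203,0,0],[-1,-0.0115,-0.0203,0,0],[-1,-0.0115,-0.0203,0,0],[-1,-0.0115,-0.0203,0,0],[-1,-0.0115,-0.0203,0,0],[-1,-0.0115,-0.0203,0,0],[-1,-0.0115,-0.0203,0,0],[-1,-0.0115,-0.0203,0,0],[-1,-0.0115,-0.0203,0,0]]]' 20
python3 -m inch '[[[-1,-0.0231,-0.0063,0,0],[-1,-0.0231,-0.0063,0,0],[-1,-0.0231,-0.0063,0,0],[-1,-0.0231,-0.0063,0,0],[-1,-0.0231,-0.0063,0,0],[-1,-0.0231,-0.0063,0,0],[-1,-0.0231,-0.0063,0,0],[-1,-0.0231,-0.0063,0,0],[-1,-0.0231,-0.0063,0,0],[-1,-0.0231,-0.0063,0,0],[-1,0,0,0,-8],[-1,0,0,0,-8],[-1,0,0,0,-8],[-1,0,0,0,-8],[-1,0,0,0,-8],[-1,0,0,0,-8],[-1,0,0,0,-8],[-1,0,0,0,-8],[-1,0,0,0,-4],[-1,0,0,0,0]]]'; python3 -c "
from workcell import arm;print(arm.state()['qpos'])"
```

```text
time_s: 2.45
tcp_pos: [0.2991, 0.0992, 0.2315]
tcp_rot: [0.0, 0.185, 0.983, 0.0]
wrist_force: [1.1, -0.6, 0.5]
grip_width: 0.0853
gripper_force: 0.0
time_s: 4.45
tcp_pos: [0.4914, -0.0426, 0.2313]
tcp_rot: [0.0, -0.396, 0.918, -0.0]
wrist_force: [-0.8, 0.9, 0.6]
grip_width: 0.0855
gripper_force: 0.0
[-8.64131006e-02  6.57071019e-02 -1.06304028e-01  1.39873618e+00
  5.90686610e-06 -9.01385991e-01]
```

```bash
python3 -m inch '[[[-1,-0.0014,-0.0009,0.033,0],[-1,0,0,0.033,0],[-1,0,0,0.033,0],[-1,0,0,0.033,0],[-1,0,0,0.025,0],[-1,0,0,0.01,0],[-1,0,0,0,0]]]' 30
python3 -m inch '[[[1,0,0,0,0],[1,0,0,0,0],[1,0,0,0,0],[1,0,0,0,0],[1,0,0,0,0],[1,0,0,0,0]]]' 30
```

```text
time_s: 5.15
tcp_pos: [0.4921, -0.0421, 0.0632]
tcp_rot: [-0.001, -0.396, 0.918, 0.001]
wrist_force: [0.5, -0.8, -0.5]
grip_width: 0.0853
gripper_force: 0.0
time_s: 5.75
tcp_pos: [0.4947, -0.0431, 0.0656]
tcp_rot: [0.001, -0.396, 0.918, -0.002]
wrist_force: [3.0, -5.2, 2.1]
grip_width: 0.0313
gripper_force: 31.8
```

```bash
python3 -m inch '[[[1,-0.0007,-0.0026,0,0],[1,0,0,0,0],[1,0,0,0,-8],[1,0,0,0,-8],[1,0,0,0,-8],[1,0,0,0,-8],[1,0,0,0,-8],[1,0,0,0,-8]]]' 30
python3 -c "
from workcell import arm;s=arm.state();print(s['torque'],s['qpos'][5])"
```

```text
time_s: 6.55
tcp_pos: [0.4952, -0.0433, 0.0647]
tcp_rot: [-0.0, 0.737, -0.676, -0.0]
wrist_force: [-1.9, -0.0, 8.2]
grip_width: 0.0311
gripper_force: 32.5
[ 0.03401911  0.50095824 -0.11124947] -1.7456066254279343
```

```bash
python3 -m inch '[[[1,0,0,0,-8],[1,0,0,0,-8],[1,0,0,0,-8],[1,0,0,0,-8],[1,0,0,0,-8],[1,0,0,0,-8],[1,0,0,0,-8],[1,0,0,0,-8],[1,0,0,0,-8],[1,0,0,0,0]]]' 30
python3 -c "
from h import *
s=arm.state();print(s['torque'],s['qpos'][5])
c=arm.camera('scene');cv2.imwrite('pics/s1.png',cv2.resize(c['frame'][130:290,200:400],(800,640))[:600])"
```

```text
time_s: 7.55
tcp_pos: [0.496, -0.0427, 0.0644]
tcp_rot: [-0.001, 0.993, -0.116, 0.0]
wrist_force: [3.2, 3.7, -1.0]
grip_width: 0.031
gripper_force: 31.4
[ 0.61649666 -0.60380736 -0.06100113] -2.9968045266220376
```

View pics/s1.png

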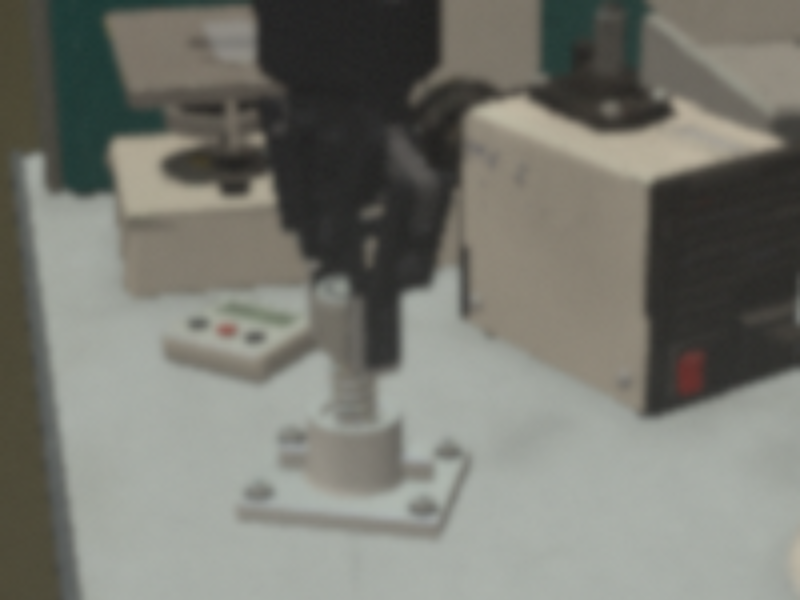

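The near finger holds the head at (345,320) and the boss is at (350,440); the bystanders have not moved. Now I open the fingers so the screw can drop, and measure it.

```bash
python3 -m inch '[[[-1,0,0,0,0],[-1,0,0,0,0],[-1,0,0,0,0],[-1,0,0,0,0],[-1,0,0,0,0]]]' 30
python3 -c "
from h import *
s=arm.state();print(s['torque'],s['qpos'][5])
c=arm.camera('scene');cv2.imwrite('pics/s2.png',cv2.resize(c['frame'][130:290,200:400],(800,640))[:600])
for d in arm.tip_of('scene','thumbscrew')[:2]: print(d)
for d in arm.boxes_of('scene','thumbscrew')[:2]: print(d)
"
```

```text
time_s: 8.1
tcp_pos: [0.4953, -0.0436, 0.0643]
tcp_rot: [0.0, 0.993, -0.116, -0.0]
wrist_force: [-0.6, 0.9, 0.0]
grip_width: 0.0854
gripper_force: 0.0
[ 0.00727247 -0.01758599 -0.0344829 ] -2.9964377816195658
{'position': [214.4, 290.4], 'conf': 0.57}
{'box': [286.9, 213.8, 18.2, 20.1], 'conf': 0.51}
```

View pics/s2.png

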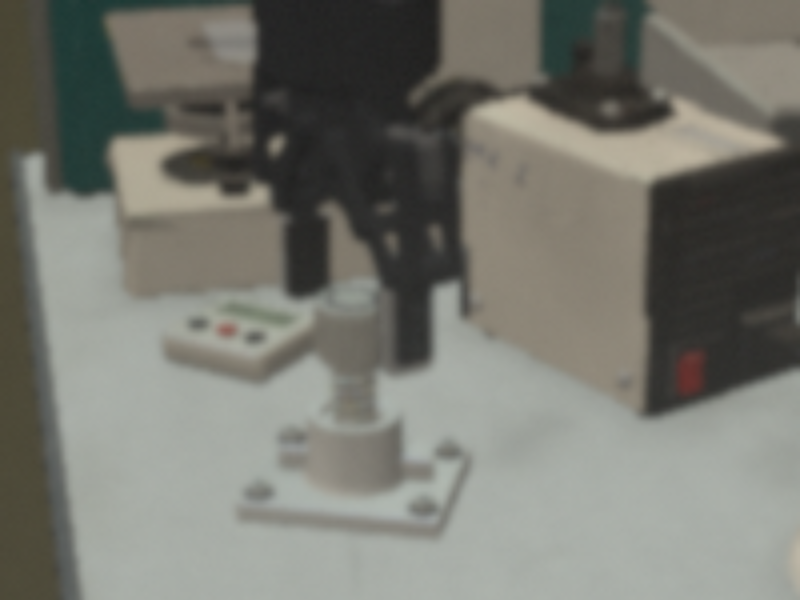

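```bash
cat > drop.py <<'E'
from h import *
a=cv2.imread("pics/scene0.png");b=arm.camera("scene")["frame"]
g=lambda i:cv2.resize(cv2.cvtColor(i,6),None,fx=4,fy=4,interpolation=cv2.INTER_CUBIC)
T=g(a)[4*199:4*222,4*277:4*299];r=cv2.matchTemplate(g(b)[4*190:4*245,4*265:4*312],T,cv2.TM_CCOEFF_NORMED)
_,m,_,p=cv2.minMaxLoc(r);print("score",m,"shift px",p[0]/4+265-277,p[1]/4+190-199,"mm",(p[1]/4-9)/.51)
E
python3 drop.py; python3 - <<'E'
from h import *
c=arm.camera("scene");Z=c["range_z"]
def top(c):
    P=[world(c,u,v,c["range_z"][v,u]) for v in range(195,225) for u in range(276,300) if c["range_z"][v,u]>0]
    P=np.array(P);P=P[np.hypot(P[:,0]-.493,P[:,1]+.043)<.02];return np.percentile(P[:,2],[50,90,98])
print(top(c))
E
```

```text
score 0.56217360496521 shift px -1.25 4.0 mm 7.8431372549019605
[0.08283276 0.09262634 0.09344415]
```

The head top fell from 0.100 to 0.0934 m, a drop of about 6.6 mm, so the screw is in the thread. I regrip lower and turn forward.

```bash
python3 -m inch '[[[-1,0,-0.0005,0.0065,0],[-1,0,0,0,0],[1,0,0,0,0],[1,0,0,0,0],[1,0,0,0,0],[1,0,0,0,0],[1,0,0,0,0],[1,0,0,0,0]]]' 30
python3 -m inch '[[[1,0,0,0.00013,8],[1,0,0,0.00013,8],[1,0,0,0.00013,8],[1,0,0,0.00013,8],[1,0,0,0.00013,8]]]' 30
```

```text
time_s: 9.15
tcp_pos: [0.4957, -0.0427, 0.058]
tcp_rot: [-0.0, 0.993, -0.116, 0.0]
wrist_force: [0.7, 3.1, 2.0]
grip_width: 0.0309
gripper_force: 30.1
time_s: 9.65
tcp_pos: [0.4956, -0.0429, 0.0573]
tcp_rot: [-0.0, 0.892, -0.451, 0.0]
wrist_force: [-1.6, 0.6, 1.6]
grip_width: 0.0309
gripper_force: 30.1
```

```bash
python3 -c "
from workcell import arm;s=arm.state();print(s['torque'],s['qpos'][5])"
```

```text
[0.27064725 0.08583859 0.04018209] -2.291971271235324
```

Low forces. I continue with 280° more (320° in this grip).

```bash
python3 -m inch '[[[1,0,0,0.00013,8],[1,0,0,0.00013,8],[1,0,0,0.00013,8],[1,0,0,0.00013,8],[1,0,0,0.00013,8],[1,0,0,0.00013,8],[1,0,0,0.00013,8],[1,0,0,0.00013,8],[1,0,0,0.00013,8],[1,0,0,0.00013,8],[1,0,0,0.00013,8],[1,0,0,0.00013,8],[1,0,0,0.00013,8],[1,0,0,0.00013,8],[1,0,0,0.00013,8],[1,0,0,0.00013,8],[1,0,0,0.00013,8],[1,0,0,0.00013,8],[1,0,0,0.00013,8],[1,0,0,0.00013,8]]]' 30
python3 -m inch '[[[1,0,0,0.00013,8],[1,0,0,0.00013,8],[1,0,0,0.00013,8],[1,0,0,0.00013,8],[1,0,0,0.00013,8],[1,0,0,0.00013,8],[1,0,0,0.00013,8],[1,0,0,0.00013,8],[1,0,0,0.00013,8],[1,0,0,0.00013,8],[1,0,0,0.00013,8],[1,0,0,0.00013,8],[1,0,0,0.00013,8],[1,0,0,0.00013,8],[1,0,0,0.00013,8],[1,0,0,0,0]]]' 30; python3 -c "
from workcell import arm;s=arm.state();print(s['torque'],s['qpos'][5])"
```

```text
time_s: 11.65
tcp_pos: [0.4948, -0.0423, 0.0544]
tcp_rot: [-0.001, 0.289, 0.957, 0.0]
wrist_force: [-1.9, 4.0, 2.8]
grip_width: 0.0309
gripper_force: 30.2
time_s: 13.25
tcp_pos: [0.4956, -0.0424, 0.0527]
tcp_rot: [-0.001, 0.973, 0.231, 0.0]
wrist_force: [0.6, 4.8, 1.9]
grip_width: 0.0314
gripper_force: 30.2
[ 0.77603772 -0.07322526 -0.02596104] 2.5897683588205727
```

```bash
python3 -m inch '[[[-1,0,0,0,0],[-1,0,0,0,0],[-1,0,0,0,0],[-1,0,0,0,0],[-1,0,0,0,-8],[-1,0,0,0,-8],[-1,0,0,0,-8],[-1,0,0,0,-8],[-1,0,0,0,-8],[-1,0,0,0,-8],[-1,0,0,0,-8],[-1,0,0,0,-8],[-1,0,0,0,-8],[-1,0,0,0,0]]]' 30
python3 drop.py; python3 -c "
from h import *
s=arm.state();print(s['torque'],s['qpos'][5])
c=arm.camera('scene');cv2.imwrite('pics/s3.png',cv2.resize(c['frame'][130:290,200:400],(800,640))[:600])
P=np.array([world(c,u,v,c['range_z'][v,u]) for v in range(195,230) for u in range(276,300) if c['range_z'][v,u]>0])
P=P[np.hypot(P[:,0]-.493,P[:,1]+.043)<.02];print(np.percentile(P[:,2],[50,90,98]))"
```

```text
time_s: 14.65
tcp_pos: [0.4955, -0.0431, 0.0526]
tcp_rot: [0.0, 0.651, 0.759, -0.0]
wrist_force: [-0.5, -0.5, 0.4]
grip_width: 0.0855
gripper_force: 0.0
score 0.8436238765716553 shift px 0.5 6.0 mm 11.76470588235294
[-0.04559323 -0.00372436  0.0622735 ] 1.3352101086277843
[0.07644353 0.08748229 0.08821167]
```

View pics/s3.png

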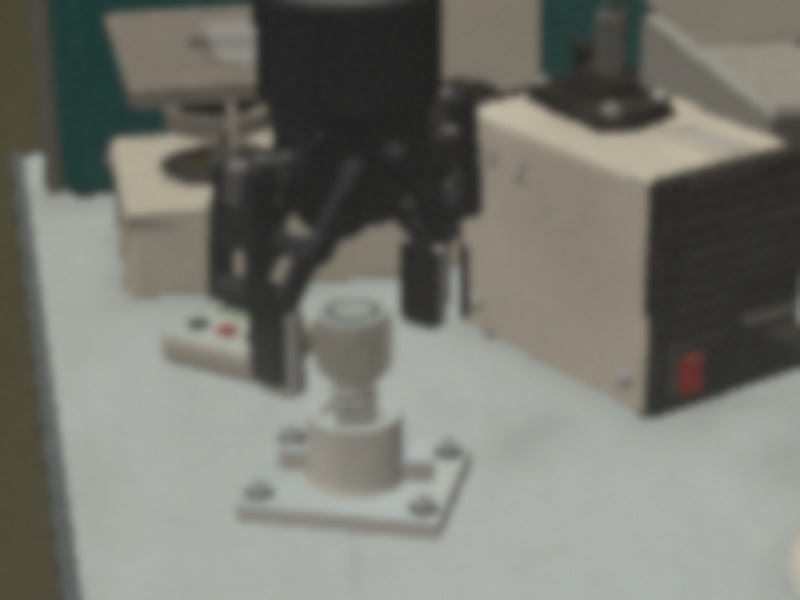

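The head now sits at about (350,335), 5.2 mm below where it dropped, which matches 320° of turn. I regrip and add 40°.

```bash
python3 -m inch '[[[1,0,0,0.0005,0],[1,0,0,0,0],[1,0,0,0,0],[1,0,0,0,0],[1,0,0,0,0],[1,0,0,0,0],[1,0,0,0.00013,8],[1,0,0,0.00013,8],[1,0,0,0.00013,8],[1,0,0,0.00013,8],[1,0,0,0.00013,8],[1,0,0,0,0],[1,0,0,0,0],[1,0,0,0,0],[1,0,0,0,0],[1,0,0,0,0]]]' 30
python3 -c "
from h import *
s=arm.state();print(s['torque'],s['qpos'][5],max(abs(np.array(s['joint_velocities']))))
c=arm.camera('scene')
P=np.array([world(c,u,v,c['range_z'][v,u]) for v in range(195,230) for u in range(276,300) if c['range_z'][v,u]>0])
P=P[np.hypot(P[:,0]-.493,P[:,1]+.043)<.016];print(np.percentile(P[:,2],[50,90,98]))
c=arm.camera('top');cv2.imwrite('pics/t4.png',c['frame'])"
```

```text
time_s: 16.35
tcp_pos: [0.495, -0.0429, 0.0513]
tcp_rot: [-0.0, 0.871, 0.49, -0.0]
wrist_force: [-4.8, -0.0, 3.5]
grip_width: 0.0314
gripper_force: 30.0
[0.00695261 1.0054633  0.01415107] 2.029964096866244 0.0030021856393462375
[0.07585444 0.0865001  0.08712958]
```

View pics/t4.png

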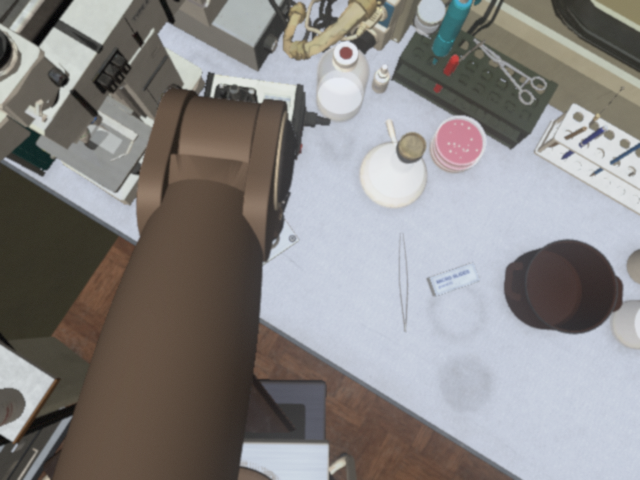

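The arm covers the screw in this view. The forceps (403,280) and slide box (453,279) are unmoved, the screw is held at 30 N, and it sits about 13 mm below its starting height.

```bash
python3 -c "
from workcell import arm;print(arm.hand_in())"
```

```text
the job is handed in; nothing more can be done
None
```

I handed the job in with the screw dropped into its thread, turned 360° forward, about 13 mm lower than at the start and still held at 30 N; I saw no bystander move, and the hand-in returned no verdict.

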